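# Clear the mug shards off the plotting board and stow the scraper

## Robot

A 6-joint arm with a two-finger parallel gripper is mounted at the origin on the work surface. World frame = base frame: x ahead of the robot, y to its left, z up, the work surface at z = 0. Lengths are in m, angles in degrees, forces in N, time in s.
With the tool pointing down it reaches from about 0.3 to 0.875 m from the base axis. Payload 4.2 kg.
Tool frame: the origin (TCP) lies at the very end of the fingers, on their centre line; the grasp point (between the pads) lies 19 mm behind it; y points along the fingers, x is the direction in which the jaws open and shut, and the axes are right-handed (so a half turn about y gives the same grasp; the last joint's range is limited). The gripper opens to 85 mm and grips with 20 to 120 N. Pads are 22 mm wide; open, the fingers measure 114 mm over their backs; the gripper's body (76 mm by 85 mm) begins 54 mm behind the grasp point. The pads swing forward as they close: fully open they stand 13 mm farther back than shut.
Start: joints at [66.979, 18.312, 89.639, -0, 72.044, -1.146], TCP at [0.214, 0.534, 0.231] pointing down, gripper open.
Joint ranges: [-177.97, 177.97], [-48.28, 115.42], [12.27, 149.76], [-77.06, 257.06], [2.81, 150.46], [-146.56, 146.56]. Speed limits (degrees/s): [147.25, 147.25, 180, 180, 180, 180].

## Interface

Orientations are given as [roll, pitch, yaw] about the fixed x, y, z axes, in that order (R = Rz(yaw) Ry(pitch) Rx(roll)).
In Python, from rig import * gives the robot as it stands.
- The arm moves only by the tool arm_command, never from a script. Its argument "rows" is a list of rows, each a list of 5 numbers: the opening, from -1 (shut) to 1 (fully open), then the shift along the world's x, y, z in m, then the turn about the world's z in degrees. A call has 1 to 12 rows; each row shifts and turns the commanded pose from where the row before left it; what a row does not reach is not made up. A row lasts 1/8 s, in which the tool goes at most 62.5 mm and 10.7 degrees, less where a joint would pass 70% of its speed; a pose out of reach is approached as far as the arm can. A call with a gripper value outside its range is refused whole. The fingers move at their own pace and stop on an object; "newtons" is the grip in N (left out, the last holds). Time passes only in rows, so rows that do not move let the fingers close. It gives the time, the measured TCP pose, the force and the opening at its end, in the units of the state.
- state(): the state, without advancing time (a new reading comes with each control period).
- read_camera(name): name is "scene" or "top"; returns a dict with "pixels" (384x512x3 uint8, red, green, blue), "fx", "fy", "cx", "cy" (pixels), "rvec" (rotation vector, rad) and "tvec" (3), from world to camera coordinates, as OpenCV has them. Camera axes: x right, y down, z forward; pixel columns grow to the right and rows downward; lengths in m; the calibration is good to about 2 mm. A picture is of the moment at which its call begins. There is no depth.
- close_job(): hands the job in, once; it reports no verdict.
The state is a dict: "time_s": time; "q": joint angles; "qd": joint speeds; "tau": joint torques, N m; "ee_pos": TCP position; "tcp_rot": TCP orientation; "force": force on the tool from outside, world axes, zero at the start; "wrist_torque": the same for the moment, N m; "width": opening from 0.0 (shut) to 1.0 (fully open).
Only numpy, scipy, OpenCV 4.12 (cv2) and the standard library are available. Lean on these libraries where they do the work, as an engineer would, in place of code of your own. Each camera call takes 0.05 s, during which the arm holds its last target. There are 200 camera calls.

## Task

A mug has broken and left four ceramic shards on the raised plotting board: take the hand scraper, set its foot on the board and wipe every shard off the board's open end into the empty metal tray, without touching the shards with the gripper. Then stow the scraper upright in the free gap beside the radio and the whistle in the open wooden box, setting it down gently rather than dropping it. Leave everything else where it is.

Things in the scene. Friction and masses are not known exactly. Their poses are not given: they have to be found in the camera images.
- board: Raised plotting board, fixed; grey laminate top 240 mm long (its y) by 204 mm (x), 46 mm above the table. Wooden ledges 12 mm wide and 10 mm high run along its two x edges, leaving 180 mm between them (x = -90 to +90); the two y ends (y = -120, +120) are open. Origin: centre of its underside, on the table. Yaw within 0.2 rad of the world axes.
- board_top (a point): Centre of the board's top face, axes as the board's.
- tray: Empty aluminium tray, fixed, 205 mm (x) by 115 mm (y), 34 mm high, walls and floor 4 mm. It stands against one y end of the board (the +y or the -y end, varying), its near rim tucked just under the board's edge, with the board's yaw. Origin: centre of its underside, on the table.
- box: Open plywood box, fixed, 150 mm (x) by 115 mm (y), 34 mm high, walls and floor 4 mm, against the board's other y end, with the board's yaw. Its +y half holds the radio, its +x, -y corner the whistle; the rest is the free gap. Origin: centre of its underside.
- bay (a point): Centre of the free gap in the box, on the box's inner floor (4 mm above the table), axes as the box's. The gap is about 118 mm along x and 45 mm along y (each varies by about 3 mm).
- scraper: Hand scraper standing on the table left or right of the board, yaw within 0.5 rad, loose, about 0.2 kg. Black rubber foot 100 mm (its x) by 32 mm (y) by 28 mm high; centred on it a flat upright wooden grip, 45 mm (x) by 14 mm (y), from 28 to 95 mm above the underside. Origin: centre of the foot's underside; z up. A half turn about z makes no difference.
- radio: Red handheld radio lying on its back in the box, 135 mm long with its stub aerial (x), 58 mm (y), 36 mm thick. Origin: centre of its underside.
- whistle: Orange plastic whistle in the box, about 20 mm (x) by 40 mm (y) by 22 mm high. Origin: on its underside near the middle.
- mug: Bystander: unbroken white ceramic mug, 76 mm across, 85 mm high, handle at its +y. Origin: centre of its underside.
- shackle: Bystander: steel shackle lying flat, about 60 by 60 mm, 12 mm high. Origin on its underside.
- torch: Bystander: aluminium torch lying down, 110 mm long (its x), 38 mm thick. Origin on its underside.
- compass: Bystander: black hand-bearing compass, a disc 76 mm across, 37 mm high, at the back of the table. Origin: centre of its underside.
- chip0: Loose flat shard of white ceramic, about 32 by 18 mm, 8 mm thick, about 11 g, lying on the board at any yaw, its centre within 58 mm (x) and 50 mm (y) of the board's centre. Origin: centre of its underside.
- chip1: Loose flat shard of white ceramic, about 26 by 22 mm, 8 mm thick, about 11 g, lying on the board at any yaw, its centre within 58 mm (x) and 50 mm (y) of the board's centre. Origin: centre of its underside.
- chip2: Loose flat shard of white ceramic, about 30 by 20 mm, 8 mm thick, about 11 g, lying on the board at any yaw, its centre within 58 mm (x) and 50 mm (y) of the board's centre. Origin: centre of its underside.
- chip3: Loose flat shard of white ceramic, about 24 by 21 mm, 8 mm thick, about 11 g, lying on the board at any yaw, its centre within 58 mm (x) and 50 mm (y) of the board's centre. Origin: centre of its underside.

How it is judged:
By the outcome, as a careful person would: the job done as asked, in the order asked, and still so for the second after the job is handed in, with the robot touching nothing.
It also fails if it takes over 61 s, if anything falls off the work surface, if the arm or the gripper's body presses on something with over 40 N, if the wrist force passes 120 N, or if a joint passes its speed limit or range.

## Working session

There is one attempt and no reset: what is moved stays moved. The work goes in short steps, Python scripts to look and compute and a tool call to move; the robot and the scene stay as the last step left them, time stands still between calls to the robot, and variables do not carry over. Pictures are saved under pics/ and viewed, about 8 in all and at most 12, crops included, and the job is handed in when it is done.

Besides the shell and the picture viewer there is one more tool, called after "Emit:" by a JSON object that holds its "method" and its "body", one argument or row to a line. arm_command: Moves the arm, as the interface text tells. Its arguments: {"type":"object","properties":{"rows":{"type":"array","items":{"type":"array","items":{"type":"number"}}},"newtons":{"type":"number"}},"required":["rows"]}

```bash
mkdir -p pics
python3 - <<'E'
from rig import *
import cv2,pickle
s=state(); print(s['ee_pos'],s['tcp_rot'],s['width'])
for n in ['top','scene']:
    c=read_camera(n); pickle.dump(c,open(n+'.pkl','wb'))
    cv2.imwrite(f'pics/{n}0.png',cv2.resize(c['pixels'][:,:,::-1],(800,600),interpolation=cv2.INTER_CUBIC))
    print(n,c['fx'],c['fy'],c['cx'],c['cy'],c['rvec'],c['tvec'])
E
```

```text
[0.21404858 0.53316108 0.23049115] [-90.00034071   0.10207687  68.12748443] 0.999307751228561
top 478.43320447228797 478.43320447228797 249.98648740824484 185.72179634679156 [ 2.17310194 -2.15485714  0.10669652] [1.26783543e-03 6.21128981e-01 1.31591549e+00]
scene 394.28378846980786 394.28378846980786 255.24247204945834 188.20306256080067 [ 2.4527854   0.85719004 -0.23657291] [-0.48881456 -0.27184432  1.55966178]
```

View pics/top0.png

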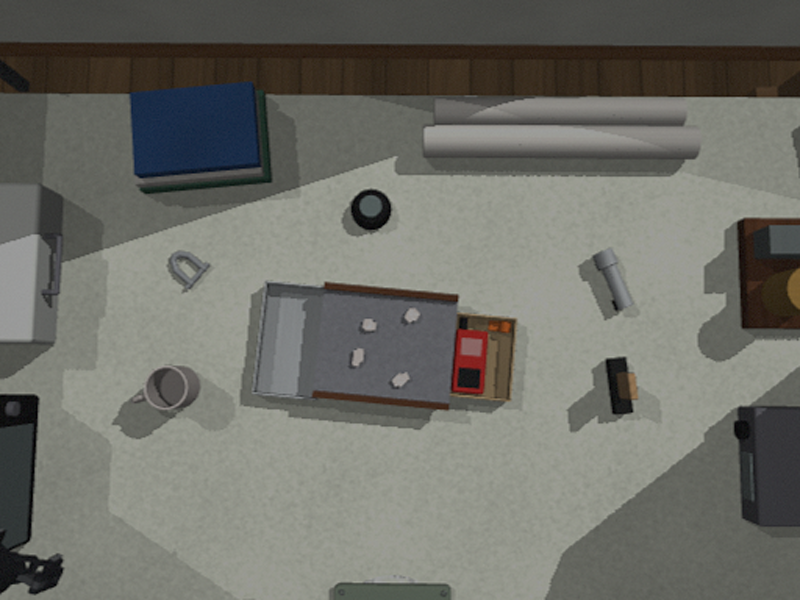

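View pics/scene0.png

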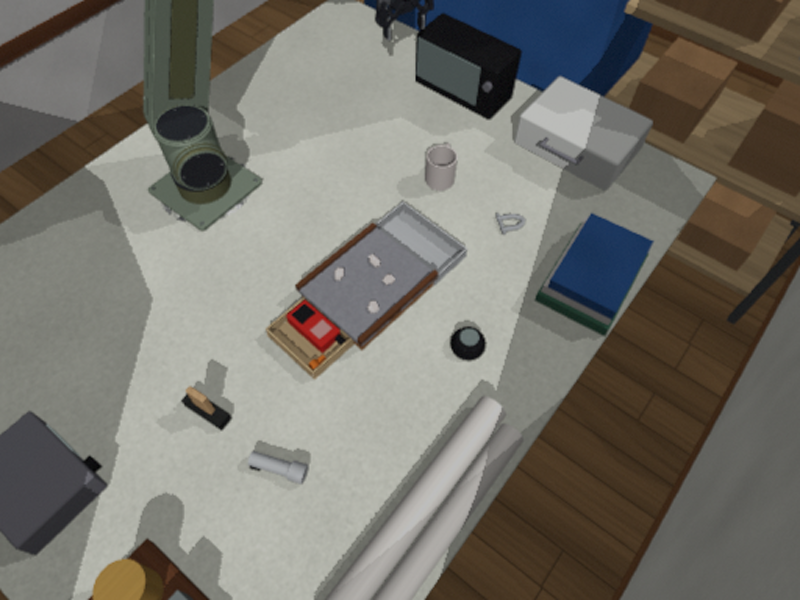

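The top view shows tray left (+y), board in the middle, box right (-y) at about (485,358), scraper at (620,385). Next I take enlarged crops.

```bash
cat > h.py <<'E'
import cv2,pickle,numpy as np
def load(n): return pickle.load(open(n+'.pkl','rb'))
def ray(c,u,v,z):
    R,_=cv2.Rodrigues(np.array(c['rvec'],float)); t=np.array(c['tvec'],float)
    d=R.T@np.array([(u-c['cx'])/c['fx'],(v-c['cy'])/c['fy'],1]); o=-R.T@t
    return o+d*(z-o[2])/d[2]
def proj(c,p):
    K=np.array([[c['fx'],0,c['cx']],[0,c['fy'],c['cy']],[0,0,1]])
    return cv2.projectPoints(np.array(p,float).reshape(-1,1,3),np.array(c['rvec'],float),np.array(c['tvec'],float),K,None)[0].reshape(-1,2)
def crop(c,x0,y0,w,h,k): return cv2.resize(np.ascontiguousarray(c['pixels'][y0:y0+h,x0:x0+w,::-1]),(w*k,h*k),interpolation=cv2.INTER_CUBIC)
E
python3 - <<'E'
from h import *
c=load('top')
a=crop(c,160,176,176,90,4.5 and 4); b=crop(c,375,222,44,50,8)
cv2.imwrite('pics/a.png',a)
s=load('scene')
b2=crop(s,108,240,50,40,8)
im=np.zeros((400,352+400,3),np.uint8); im[:400,:352]=b; im[:320,352:]=b2
cv2.imwrite('pics/b.png',im)
E
```

```text
(no output)
```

View pics/a.png

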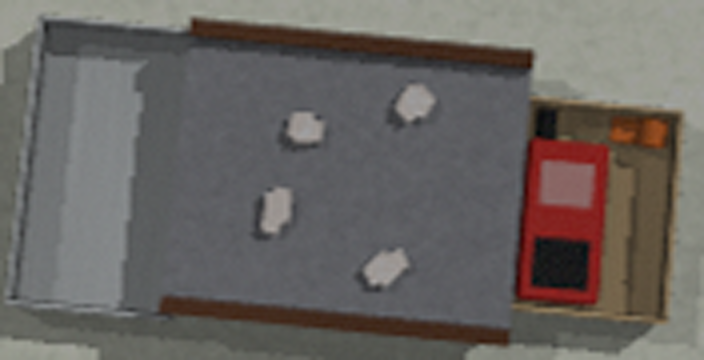

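View pics/b.png

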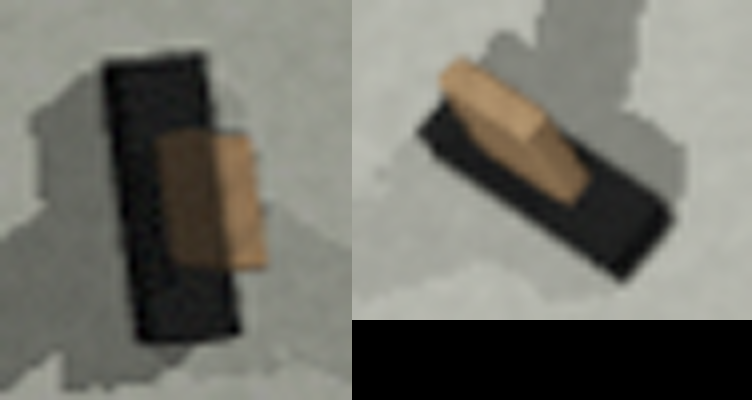

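```bash
cat > fit.py <<'E'
from h import *
from scipy.optimize import least_squares
def pix(l,x0,y0,k,dx=0): return np.array([[x0+(a-dx+.5)/k-.5,y0+(b+.5)/k-.5] for a,b in l])
def fit(obs,x0):
    def w(p,m):
        c,s=np.cos(p[2]),np.sin(p[2]); m=np.array(m,float)
        return np.c_[p[0]+c*m[:,0]-s*m[:,1],p[1]+s*m[:,0]+c*m[:,1],m[:,2]]
    f=lambda p:np.concatenate([(proj(c,w(p,m))-u).ravel() for c,m,u in obs])
    r=least_squares(f,x0); return r.x,np.round(r.fun.reshape(-1,2),1),w
E
python3 - <<'E'
from fit import *
t,s=load('top'),load('scene')
P=lambda l:pix(l,160,176,4)
b,res,w=fit([(t,[[.102,.12,.056],[.102,-.12,.056],[-.102,-.12,.056],[-.102,.12,.056],[.075,-.235,.034],[-.075,-.235,.034]],P([(192,18),(534,50),(508,343),(160,312),(683,112),(666,319)]))],[.5,0,0])
print('board',b,np.degrees(b[2]));print(res.tolist())
B=pix([(104,64),(207,52),(241,333),(138,342),(216,135),(250,135),(268,268),(230,268)],375,222,8)
S=pix([(465,58),(548,105),(522,140),(440,82)],108,240,8,352)
mt=[[.05,.016,0],[.05,-.016,.028],[-.05,-.016,.028],[-.05,.016,0],[.0225,.007,.095],[.0225,-.007,.095],[-.0225,-.007,.095],[-.0225,.007,.095]]
ms=[[-.0225,.007,.095],[-.0225,-.007,.095],[.0225,-.007,.095],[.0225,.007,.095]]
print(ray(t,400,245,0)); 
for ss in [1,-1]:
  m=[[ss*a,ss*c,z] for a,c,z in ms]
  ps=np.roll(np.array(S),0,0)
  best=min((fit([(t,mt,B),(s,np.roll(m,k,0),S)],[.4,-.4,.1]) for k in range(4)),key=lambda r:(r[1]**2).sum())
  print(best[0],np.degrees(best[0][2]),best[1].tolist())
print('top only',fit([(t,mt,B)],[.4,-.4,.1])[0])
print('grip top', [ray(t,*p,.095).round(4).tolist() for p in B[4:]])
R=lambda p:np.array([[np.cos(b[2]),np.sin(b[2])],[-np.sin(b[2]),np.cos(b[2])]])@(p-b[:2])
for i,p in enumerate(P([(305,128),(415,102),(276,210),(385,268)])):
  q=ray(t,*p,.052); print('chip',q[:2].round(3),R(q[:2]).round(3))
for n,(p,z) in {'radioBR':((597,304),.036),'radioTR':((608,143),.036),'whistleBL':((612,143),.026),'whBR':((667,147),.026),'rimR':((683,112),.034)}.items():
  print(n,R(ray(t,*P([p])[0],z)[:2]).round(3))
E
```

```text
board [ 0.52218127  0.01673847 -0.08967123] -5.13778277283112
[[-1.1, -0.4], [-0.4, -0.0], [-0.6, 0.9], [-1.2, -0.1], [1.7, -1.2], [1.6, 0.8]]
[ 0.45844526 -0.42149614  0.        ]
[ 0.45545273 -0.40532045  0.10473117] 6.000653833789555 [[-1.0, -0.6], [0.2, -0.3], [0.6, 0.5], [-0.8, -0.1], [-0.4, 0.0], [0.6, -0.5], [0.5, -0.0], [0.0, 0.5], [-3.9, 2.7], [-2.8, 4.5], [3.7, -3.6], [2.5, -4.0]]
[ 0.45545273 -0.40532045  0.10473117] 6.000653833789555 [[-1.0, -0.6], [0.2, -0.3], [0.6, 0.5], [-0.8, -0.1], [-0.4, 0.0], [0.6, -0.5], [0.5, -0.0], [0.0, 0.5], [-3.9, 2.7], [-2.8, 4.5], [3.7, -3.6], [2.5, -4.0]]
top only [ 0.45531717 -0.40539712  0.10096141]
grip top [[0.4772, -0.3971, 0.095], [0.4773, -0.4084, 0.095], [0.4337, -0.4132, 0.095], [0.4336, -0.4007, 0.095]]
chip [0.558 0.045] [0.033 0.031]
chip [ 0.576 -0.031] [ 0.058 -0.043]
chip [0.501 0.064] [-0.025  0.045]
chip [ 0.462 -0.011] [-0.057 -0.033]
radioBR [-0.068 -0.182]
radioTR [ 0.044 -0.18 ]
whistleBL [ 0.045 -0.184]
whBR [ 0.046 -0.223]
rimR [ 0.071 -0.231]
```

Run:
```python
from fit import *
t,s=load('top'),load('scene')
P=lambda l:pix(l,160,176,4)
b,res,w=fit([(t,[[.102,.12,.056],[.102,-.12,.056],[-.102,-.12,.056],[-.102,.12,.056]],P([(192,18),(534,50),(508,343),(160,312)]))],[.5,0,0])
print('board',b,np.degrees(b[2]),res.tolist())
B=pix([(104,64),(207,52),(241,333),(138,342),(216,135),(250,135),(268,268),(230,268)],375,222,8)
S=pix([(465,58),(548,105),(522,140),(440,82)],108,240,8,352)
mt=[[.05,.016,0],[.05,-.016,.028],[-.05,-.016,.028],[-.05,.016,0],[.0225,.007,.095],[.0225,-.007,.095],[-.0225,-.007,.095],[-.0225,.007,.095]]
ms=[[-.0225,.007,.095],[-.0225,-.007,.095],[.0225,-.007,.095],[.0225,.007,.095]][::-1]
best=min((fit([(t,mt,B),(s,np.roll(ms,k,0),S)],[.4,-.4,.1]) for k in range(4)),key=lambda r:(r[1]**2).sum())
print(best[0],np.degrees(best[0][2]),best[1].tolist())
# board projected in scene camera as check
R=lambda p:np.array([[np.cos(b[2]),np.sin(b[2])],[-np.sin(b[2]),np.cos(b[2])]])@(p-b[:2])
for n,(p,z) in {'chip0':((305,128),.05),'chip1':((415,102),.05),'chip2':((276,210),.05),'chip3':((385,268),.05),'radioBR':((597,304),.036),'radioTR':((608,143),.036),'whistleBL':((612,143),.026),'rimTR':((683,112),.034),'rimBR':((666,319),.034),'trayTL':((43,18),.034),'trayBL':((8,302),.034)}.items():
  print(n,R(ray(t,*P([p])[0],z)[:2]).round(3))
x0,y0,k=160,165,5
im=crop(s,x0,y0,145,85,k)
for m in ([[-.102,-.12,.056],[.102,-.12,.056],[.102,.12,.056],[-.102,.12,.056]],):
  q=(proj(s,w(b,m))-[x0,y0]+.5)*k-.5
  cv2.polylines(im,[np.int32(q)],True,(0,255,0),1)
q=(proj(s,w(b,[[-.075,-.235,.034],[.075,-.235,.034],[.075,-.12,.034],[-.075,-.12,.034]]))-[x0,y0]+.5)*k-.5
cv2.polylines(im,[np.int32(q)],True,(255,255,0),1)
cv2.imwrite('pics/c.png',im)
```

```text
board [ 0.52243095  0.01449212 -0.08515349] -4.87893564710105 [[-0.5, -0.3], [0.2, -0.3], [0.4, 0.6], [-0.2, 0.0]]
[ 0.45546353 -0.40534419  0.10195911] 5.841826728826264 [[-1.0, -0.6], [0.3, -0.3], [0.6, 0.6], [-0.9, -0.1], [-0.4, 0.0], [0.6, -0.5], [0.5, -0.0], [0.0, 0.5], [-0.6, -1.0], [0.5, 0.8], [0.5, 0.2], [-0.8, -0.3]]
chip0 [0.033 0.033]
chip1 [ 0.058 -0.041]
chip2 [-0.025  0.048]
chip3 [-0.058 -0.031]
radioBR [-0.069 -0.179]
radioTR [ 0.043 -0.178]
whistleBL [ 0.044 -0.182]
rimTR [ 0.07  -0.229]
rimBR [-0.075 -0.228]
trayTL [0.094 0.226]
trayBL [-0.106  0.228]
```

View pics/c.png

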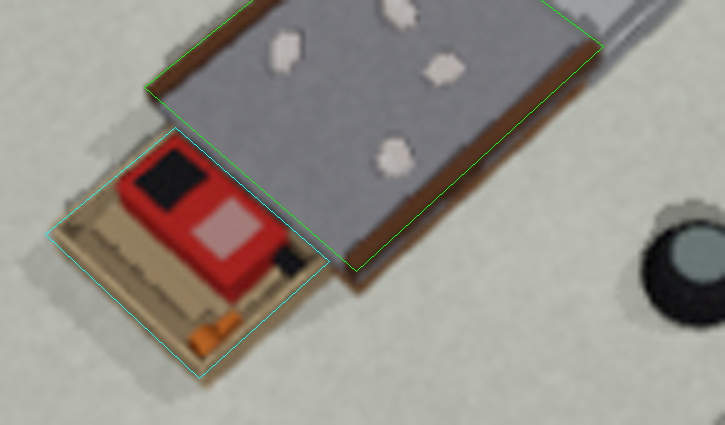

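Emit:
{"method": "arm_command", "body": {
  "rows": [
    [1, 0.03, -0.05, 0, -10.5],
    [1, 0.03, -0.055, 0, -10.5],
    [1, 0.03, -0.055, 0, -10.5],
    [1, 0.02, -0.058, 0, -10.5],
    [1, 0.02, -0.058, 0, -10.5],
    [1, 0.02, -0.058, 0, -10.5],
    [1, 0.02, -0.058, 0, -10.5],
    [1, 0.02, -0.058, 0, -10.5],
    [1, 0.02, -0.058, 0, -10.5],
    [1, 0.01, -0.06, 0, -10.5],
    [1, 0.01, -0.06, 0, -10.5],
    [1, 0, -0.06, 0, -10.5]
  ]
}}

```text
time_s: 1.6
ee_pos: [0.4443, -0.1562, 0.2311]
tcp_rot: [-90.0, 0.0, -58.2]
force: [0.1, 0.1, 0.7]
width: 1.001
```

The overlay agrees with the scene view to about 1.5 px (box outline within 1 px). The arm is on its way; I continue above the scraper.

Emit:
{"method": "arm_command", "body": {
  "rows": [
    [1, 0.003, -0.06, 0, -9],
    [1, 0.003, -0.06, 0, -9],
    [1, 0.003, -0.06, 0, -8],
    [1, 0.002, -0.06, 0, 0],
    [1, 0, -0.009, -0.04, 0],
    [1, 0, 0, -0.05, 0],
    [1, 0, 0, -0.045, 0],
    [1, 0, 0, -0.03, 0],
    [1, 0, 0, -0.015, 0],
    [1, 0, 0, 0, 0]
  ]
}}

```text
time_s: 2.85
ee_pos: [0.4548, -0.4028, 0.0506]
tcp_rot: [-90.1, 0.1, -83.9]
force: [0.4, -0.3, 0.8]
width: 1.004
```

Run:
```python
from rig import *
from h import *
s=state(); print(s['ee_pos'],s['tcp_rot'],s['force'])
a=crop(read_camera('top'),370,205,60,70,6);b=crop(read_camera('scene'),95,200,70,90,6)
im=np.zeros((540,780,3),np.uint8);im[:420,:360]=a;im[:540,360:]=b
cv2.imwrite('pics/d.png',im)
```

```text
[ 0.45482755 -0.40283532  0.05060757] [-9.00681750e+01  7.22525148e-02 -8.38703737e+01] [ 0.35030441 -0.34384729  0.75341216]
```

View pics/d.png

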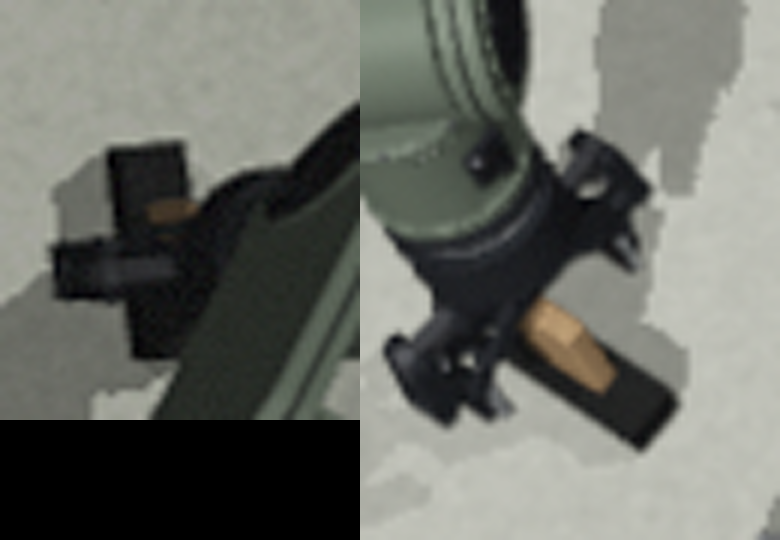

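The grip sits between the open fingers; closing.

Emit:
{"method": "arm_command", "body": {
  "rows": [
    [-1, 0, 0, 0, 0],
    [-1, 0, 0, 0, 0],
    [-1, 0, 0, 0, 0],
    [-1, 0, 0, 0, 0],
    [-1, 0, 0, 0, 0],
    [-1, 0, 0, 0, 0],
    [-1, 0, 0, 0, 0],
    [-1, 0, 0, 0, 0]
  ],
  "newtons": 70
}}

```text
time_s: 3.95
ee_pos: [0.4551, -0.4031, 0.0514]
tcp_rot: [-90.0, -0.0, -83.9]
force: [-1.2, 0.2, 0.9]
width: 0.159
```

Emit:
{"method": "arm_command", "body": {
  "rows": [
    [-1, 0, 0, 0.03, 0],
    [-1, 0, 0, 0.05, 0],
    [-1, 0, 0, 0.04, 0],
    [-1, 0.016, 0.053, 0, -5.5],
    [-1, 0.016, 0.054, 0, -5.5],
    [-1, 0.016, 0.054, 0, 0],
    [-1, 0.016, 0.054, 0, 0],
    [-1, 0.016, 0.054, 0, 0],
    [-1, 0.016, 0.053, 0, 0],
    [-1, 0, 0, -0.02, 0],
    [-1, 0, 0, 0, 0]
  ]
}}

```text
time_s: 5.32
ee_pos: [0.5497, -0.0802, 0.1496]
tcp_rot: [-90.3, 0.0, -94.8]
force: [0.4, -0.5, -2.0]
width: 0.155
```

Run:
```python
from rig import *
from h import *
s=state(); print(s['ee_pos'],s['tcp_rot'],s['force'],s['width'])
a=crop(read_camera('top'),190,160,130,110,5)
cv2.imwrite('pics/e.png',a)
cv2.imwrite('pics/e2.png',crop(read_camera('scene'),160,120,145,110,5))
```

```text
[ 0.54967715 -0.08019027  0.1495901 ] [-9.02691317e+01  7.78456658e-03 -9.47913335e+01] [ 0.40361763 -0.45606142 -2.00659785] 0.1550847907700831
```

View pics/e2.png

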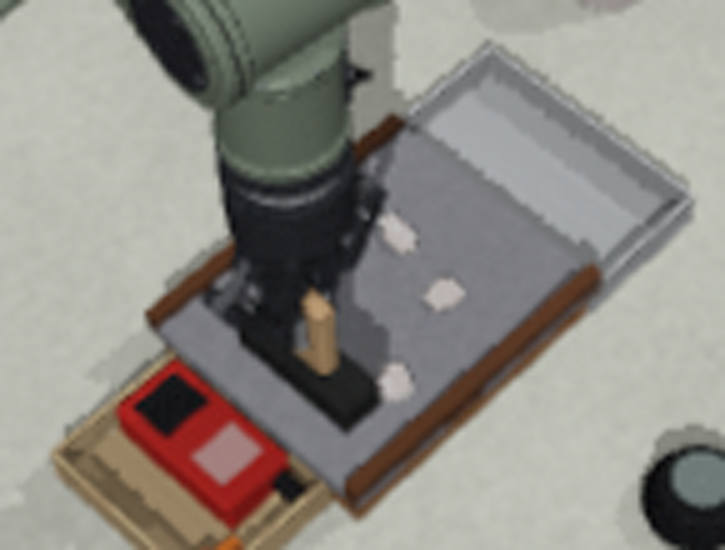

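The scraper is held upright, above the board's -y end, with all shards ahead of it. Lowering.

Emit:
{"method": "arm_command", "body": {
  "rows": [
    [-1, 0, 0, -0.03, 0],
    [-1, 0, 0, -0.015, 0],
    [-1, 0, 0, -0.004, 0],
    [-1, 0, 0, -0.001, 0],
    [-1, 0, 0, 0, 0]
  ]
}}

```text
time_s: 6.05
ee_pos: [0.5517, -0.0813, 0.1021]
tcp_rot: [-89.9, -0.0, -94.9]
force: [-0.0, 0.1, -2.0]
width: 0.153
```

Emit:
{"method": "arm_command", "body": {
  "rows": [
    [-1, 0, 0, -0.002, 0],
    [-1, 0, 0, 0, 0]
  ]
}}

```text
time_s: 6.3
ee_pos: [0.5511, -0.0811, 0.0995]
tcp_rot: [-90.0, -0.0, -94.9]
force: [0.0, -0.2, -1.6]
width: 0.152
```

Emit:
{"method": "arm_command", "body": {
  "rows": [
    [-1, 0, 0, -0.002, 0],
    [-1, 0, 0, 0, 0]
  ]
}}

```text
time_s: 6.55
ee_pos: [0.5513, -0.0812, 0.0974]
tcp_rot: [-90.0, -0.0, -94.9]
force: [0.4, -0.3, -1.3]
width: 0.158
```

Emit:
{"method": "arm_command", "body": {
  "rows": [
    [-1, 0, 0, -0.001, 0],
    [-1, 0, 0, 0, 0]
  ]
}}

```text
time_s: 6.8
ee_pos: [0.5513, -0.0812, 0.0973]
tcp_rot: [-90.0, -0.0, -94.9]
force: [-2.4, 0.5, 6.0]
width: 0.156
```

Emit:
{"method": "arm_command", "body": {
  "rows": [
    [-1, 0.0009, 0.01, 0, 0],
    [-1, 0.0011, 0.013, 0, 0],
    [-1, 0.0011, 0.013, 0, 0],
    [-1, 0.0011, 0.013, 0, 0],
    [-1, 0.0011, 0.013, 0, 0],
    [-1, 0.0011, 0.013, 0, 0],
    [-1, 0.0011, 0.013, 0, 0],
    [-1, 0.0011, 0.013, 0, 0],
    [-1, 0.0011, 0.013, 0, 0],
    [-1, 0.0011, 0.013, 0, 0],
    [-1, 0.0011, 0.013, 0, 0]
  ]
}}

```text
time_s: 8.18
ee_pos: [0.5637, 0.0587, 0.0974]
tcp_rot: [-89.9, -0.1, -94.8]
force: [0.1, -5.3, 6.7]
width: 0.154
```

Emit:
{"method": "arm_command", "body": {
  "rows": [
    [-1, 0.0011, 0.013, 0, 0],
    [-1, 0.0011, 0.013, 0, 0],
    [-1, 0.0011, 0.013, 0, 0],
    [-1, 0.0011, 0.013, 0, 0],
    [-1, 0.0011, 0.013, 0, 0],
    [-1, 0.0011, 0.013, 0, 0],
    [-1, 0.0005, 0.006, 0, 0],
    [-1, 0, 0, 0, 0],
    [-1, 0, 0, 0, 0]
  ]
}}

```text
time_s: 9.3
ee_pos: [0.5704, 0.1433, 0.0972]
tcp_rot: [-89.9, -0.0, -94.8]
force: [-0.1, -2.2, 5.6]
width: 0.156
```

Run:
```python
from rig import *
from h import *
s=state(); print(s['ee_pos'],s['tcp_rot'],s['force'],s['width'])
cv2.imwrite('pics/f.png',crop(read_camera('scene'),160,110,145,110,5))
```

```text
[0.57038108 0.14325655 0.09721806] [-8.99303409e+01 -1.43727100e-02 -9.48216010e+01] [-0.12730126 -2.19476185  5.58322578] 0.1556563636670601
```

View pics/f.png

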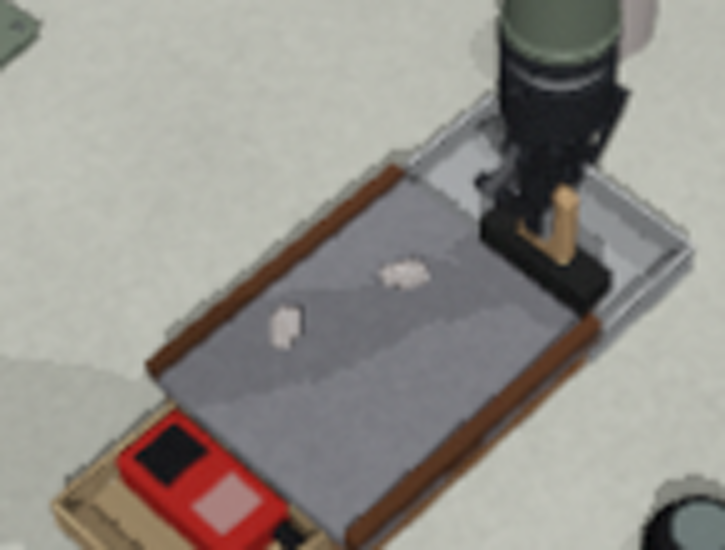

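Run:
```python
from h import *
s=load('scene');b=[.5224,.0145,-.0852]
for p in [(403,275),(380,270),(430,272),(286,327)]:
  q=ray(s,160+p[0]/5,110+p[1]/5,.05)[:2]-b[:2]; print(p,np.array([[np.cos(b[2]),np.sin(b[2])],[-np.sin(b[2]),np.cos(b[2])]])@q)
```

```text
(403, 275) [-0.02687014  0.05558414]
(380, 270) [-0.04160515  0.04751091]
(430, 272) [-0.01493681  0.07052677]
(286, 327) [-0.05450076 -0.03156125]
```

Emit:
{"method": "arm_command", "body": {
  "rows": [
    [-1, 0, 0, 0.03, 0],
    [-1, 0, 0, 0.03, 0],
    [-1, -0.019, -0.043, 0, 0],
    [-1, -0.019, -0.043, 0, 0],
    [-1, -0.019, -0.043, 0, 0],
    [-1, -0.019, -0.043, 0, 0],
    [-1, -0.0165, -0.042, 0, 0],
    [-1, 0, 0, 0, 0]
  ]
}}

```text
time_s: 10.35
ee_pos: [0.4761, -0.0724, 0.1559]
tcp_rot: [-90.1, 0.0, -95.1]
force: [0.8, 0.7, -1.4]
width: 0.154
```

Emit:
{"method": "arm_command", "body": {
  "rows": [
    [-1, 0.0025, 0, -0.03, 0],
    [-1, 0, 0, -0.022, 0],
    [-1, 0, 0, -0.004, 0],
    [-1, 0, 0, -0.002, 0],
    [-1, 0, 0, -0.002, 0],
    [-1, 0, 0, 0, 0]
  ]
}}

```text
time_s: 11.1
ee_pos: [0.481, -0.0709, 0.0974]
tcp_rot: [-89.9, 0.0, -94.9]
force: [0.5, 1.1, 2.1]
width: 0.156
```

Emit:
{"method": "arm_command", "body": {
  "rows": [
    [-1, 0.0009, 0.01, 0, 0],
    [-1, 0.0011, 0.013, 0, 0],
    [-1, 0.0011, 0.013, 0, 0],
    [-1, 0.0011, 0.013, 0, 0],
    [-1, 0.0011, 0.013, 0, 0],
    [-1, 0.0011, 0.013, 0, 0],
    [-1, 0.0011, 0.013, 0, 0],
    [-1, 0.0011, 0.013, 0, 0],
    [-1, 0.0011, 0.013, 0, 0],
    [-1, 0.0011, 0.013, 0, 0],
    [-1, 0.0011, 0.013, 0, 0]
  ]
}}

```text
time_s: 12.48
ee_pos: [0.4925, 0.0689, 0.0974]
tcp_rot: [-89.9, -0.1, -94.8]
force: [0.5, -5.2, 6.2]
width: 0.153
```

Emit:
{"method": "arm_command", "body": {
  "rows": [
    [-1, 0.0011, 0.013, 0, 0],
    [-1, 0.0011, 0.013, 0, 0],
    [-1, 0.0011, 0.013, 0, 0],
    [-1, 0.0011, 0.013, 0, 0],
    [-1, 0.0011, 0.013, 0, 0],
    [-1, 0.0006, 0.009, 0, 0],
    [-1, 0, 0, 0, 0],
    [-1, 0, 0, 0, 0]
  ]
}}

```text
time_s: 13.48
ee_pos: [0.4983, 0.1437, 0.0973]
tcp_rot: [-89.9, 0.0, -94.8]
force: [0.1, -1.5, 5.5]
width: 0.153
```

Emit:
{"method": "arm_command", "body": {
  "rows": [
    [-1, 0, 0, 0.03, 0],
    [-1, 0, 0, 0.03, 0],
    [-1, 0.005, -0.06, 0.01, 0],
    [-1, 0.005, -0.06, 0, 0],
    [-1, -0.01, -0.06, 0, 0],
    [-1, -0.02, -0.06, 0, 0],
    [-1, -0.02, -0.06, 0, 0],
    [-1, 0, 0, 0, 0]
  ]
}}

```text
time_s: 14.48
ee_pos: [0.457, -0.1582, 0.1659]
tcp_rot: [-90.1, -0.0, -95.2]
force: [0.8, 0.8, -1.8]
width: 0.156
```

Run:
```python
from rig import *
from h import *
s=state(); print(s['ee_pos'],s['tcp_rot'],s['force'],s['width'])
c=read_camera('scene');pickle.dump(c,open('s3.pkl','wb'))
cv2.imwrite('pics/g.png',crop(c,160,110,150,120,5))
t=read_camera('top');pickle.dump(t,open('t3.pkl','wb'))
cv2.imwrite('pics/gt.png',crop(t,160,170,180,100,4))
```

```text
[ 0.45702379 -0.15823534  0.16594637] [-9.00616086e+01 -1.67261960e-03 -9.52402188e+01] [ 0.82266643  0.8347697  -1.75836621] 0.15569731197900882
```

View pics/g.png

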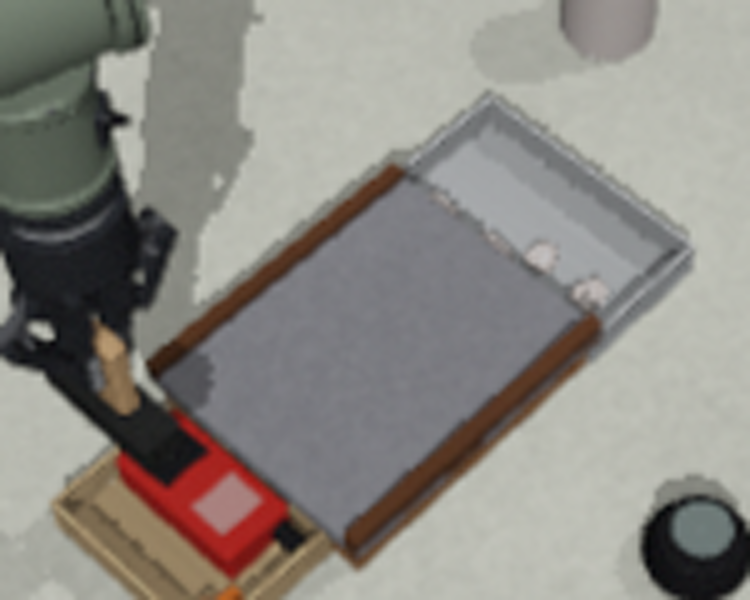

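All four shards lie in the tray (near 440,200; 495,240; 540,258; 590,293); board is bare. Before stowing, I check the bay in both original pictures.

Run:
```python
from fit import *
t,s=load('top'),load('scene')
b=np.array([.5224,.0145,-.0852]);_,_,w=fit([(t,[[0,0,0]],np.zeros((1,2)))],b)
out=np.zeros((560,800,3),np.uint8)
for c,x0,y0,W,H,k,ox in((t,284,195,50,68,8,0),(s,166,185,66,60,6,402)):
  im=crop(c,x0,y0,W,H,k)
  for m,col in(([[-.075-.0025,-.2285,.034],[.0725,-.2285,.034],[.0725,-.118,.034],[-.0775,-.118,.034]],(255,255,0)),([[-.073,-.2245,.004],[.045,-.2245,.004],[.045,-.18,.004],[-.073,-.18,.004]],(0,255,0)),([[-.069,-.1795,.036],[.044,-.1795,.036]],(255,0,255))):
    cv2.polylines(im,[np.int32((proj(c,w(b,m))-[x0,y0]+.5)*k-.5)],True,col,1)
  h=min(560,im.shape[0]); out[:h,ox:ox+min(im.shape[1],800-ox)]=im[:h,:800-ox]
cv2.imwrite('pics/i.png',out)
```

```text
(no output)
```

View pics/i.png

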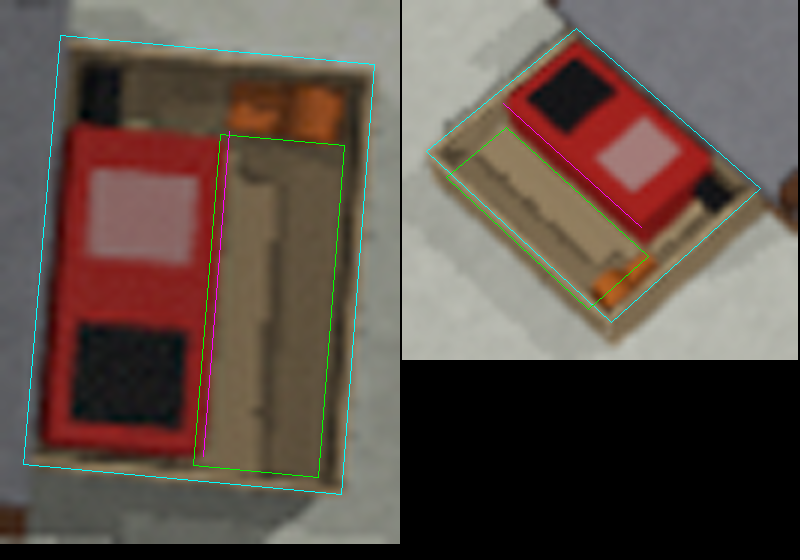

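The outlines match rim and radio to about a pixel. I lower to just above the box and compare foot with gap directly.

Emit:
{"method": "arm_command", "body": {
  "rows": [
    [-1, 0.012, -0.009, 0, 0],
    [-1, 0.012, -0.009, 0, 0],
    [-1, 0.01, -0.009, 0, 0],
    [-1, 0, 0, -0.03, 0],
    [-1, 0, 0, -0.03, 0],
    [-1, 0, 0, 0, 0],
    [-1, 0, 0, 0, 0]
  ]
}}

```text
time_s: 15.45
ee_pos: [0.4937, -0.1831, 0.1072]
tcp_rot: [-89.9, -0.0, -94.9]
force: [-0.4, -0.6, -1.0]
width: 0.154
```

Run:
```python
from rig import *
from fit import *
st=state(); e=np.array(st['ee_pos']); yaw=np.radians(st['tcp_rot'][2]+90); print(e,st['tcp_rot'],st['force'])
b=np.array([.5224,.0145,-.0852]);T=load('top');_,_,w=fit([(T,[[0,0,0]],np.zeros((1,2)))],b)
d=e[:2]-b[:2];print('board frame',np.cos(b[2])*d[0]+np.sin(b[2])*d[1],-np.sin(b[2])*d[0]+np.cos(b[2])*d[1])
p=[e[0],e[1],yaw]; z=e[2]-.0514
out=np.zeros((560,800,3),np.uint8)
for n,x0,y0,W,H,k,ox in(('top',284,195,50,68,8,0),('scene',166,185,66,60,6,402)):
  c=read_camera(n);im=crop(c,x0,y0,W,H,k)
  for pp,m,col in((b,[[-.0775,-.2285,.034],[.0725,-.2285,.034],[.0725,-.118,.034],[-.0775,-.118,.034]],(255,255,0)),(p,[[-.05,-.016,z+.028],[.05,-.016,z+.028],[.05,.016,z+.028],[-.05,.016,z+.028]],(0,255,0)),(p,[[-.05,-.016,z],[.05,-.016,z],[.05,.016,z],[-.05,.016,z]],(0,180,255))):
    cv2.polylines(im,[np.int32((proj(c,w(pp,m))-[x0,y0]+.5)*k-.5)],True,col,1)
  h=min(560,im.shape[0]); out[:h,ox:ox+min(im.shape[1],800-ox)]=im[:h,:800-ox]
cv2.imwrite('pics/j.png',np.clip(out*1.3,0,255).astype(np.uint8))
```

```text
[ 0.49371111 -0.18305464  0.10718624] [-8.99066018e+01 -3.34283858e-02 -9.48591190e+01] [-0.36026046 -0.59242458 -1.03768103]
board frame -0.011773522685212028 -0.19927937933929188
```

View pics/j.png

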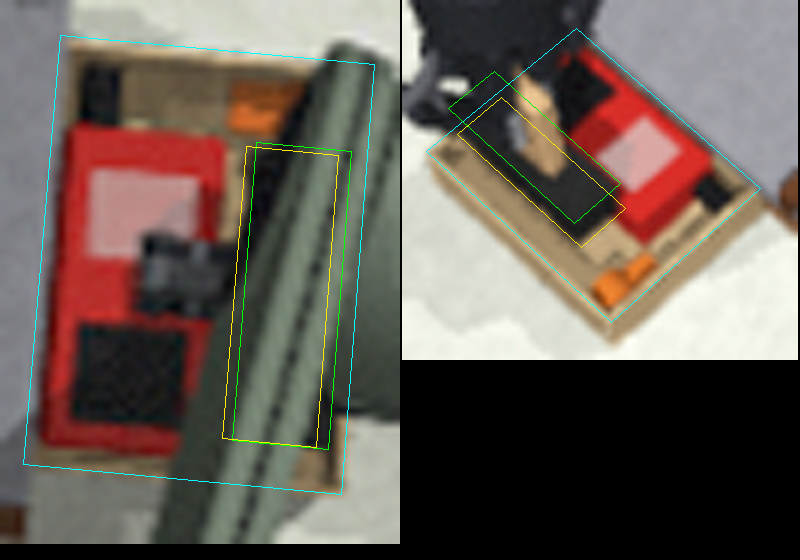

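The foot matches its predicted outline in both views; it sits over the gap about 2 mm from the target. Correcting and lowering in steps.

Emit:
{"method": "arm_command", "body": {
  "rows": [
    [-1, -0.002, -0.0025, 0, 0],
    [-1, 0, 0, -0.008, 0],
    [-1, 0, 0, -0.008, 0],
    [-1, 0, 0, -0.006, 0],
    [-1, 0, 0, 0, 0]
  ]
}}

```text
time_s: 16.18
ee_pos: [0.4901, -0.185, 0.0836]
tcp_rot: [-90.1, 0.0, -94.9]
force: [-0.3, 1.1, -1.8]
width: 0.155
```

Emit:
{"method": "arm_command", "body": {
  "rows": [
    [-1, 0, 0, -0.006, 0],
    [-1, 0, 0, -0.006, 0],
    [-1, 0, 0, -0.006, 0],
    [-1, 0, 0, 0, 0]
  ]
}}

```text
time_s: 16.68
ee_pos: [0.4901, -0.185, 0.0657]
tcp_rot: [-90.1, 0.0, -94.9]
force: [-0.7, 0.5, -1.3]
width: 0.152
```

Emit:
{"method": "arm_command", "body": {
  "rows": [
    [-1, 0, 0, -0.004, 0],
    [-1, 0, 0, -0.003, 0],
    [-1, 0, 0, -0.0015, 0],
    [-1, 0, 0, 0, 0]
  ]
}}

```text
time_s: 17.18
ee_pos: [0.4906, -0.1852, 0.0577]
tcp_rot: [-90.0, -0.0, -94.9]
force: [-0.3, -0.1, -1.3]
width: 0.152
```

Emit:
{"method": "arm_command", "body": {
  "rows": [
    [-1, 0, 0, -0.001, 0],
    [-1, 0, 0, 0, 0]
  ]
}}

```text
time_s: 17.42
ee_pos: [0.4906, -0.1852, 0.0569]
tcp_rot: [-90.0, -0.0, -94.9]
force: [-0.1, -0.3, -2.1]
width: 0.152
```

Emit:
{"method": "arm_command", "body": {
  "rows": [
    [-1, 0, 0, -0.001, 0],
    [-1, 0, 0, -0.0005, 0],
    [-1, 0, 0, 0, 0]
  ]
}}

```text
time_s: 17.8
ee_pos: [0.4906, -0.1852, 0.0554]
tcp_rot: [-90.0, -0.0, -94.9]
force: [-0.5, 0.7, -1.2]
width: 0.154
```

Emit:
{"method": "arm_command", "body": {
  "rows": [
    [-1, 0, 0, -0.0005, 0],
    [-1, 0, 0, 0, 0]
  ]
}}

```text
time_s: 18.05
ee_pos: [0.4906, -0.1853, 0.0554]
tcp_rot: [-90.0, -0.0, -94.9]
force: [-1.6, -0.2, 4.5]
width: 0.156
```

The foot is seated on the box floor (contact at the predicted height, ~6 N). Releasing.

Emit:
{"method": "arm_command", "body": {
  "rows": [
    [-0.5, 0, 0, 0, 0],
    [-0.3, 0, 0, 0, 0],
    [-0.1, 0, 0, 0, 0],
    [0, 0, 0, 0, 0],
    [0, 0, 0, 0, 0],
    [0, 0, 0, 0, 0]
  ]
}}

```text
time_s: 18.8
ee_pos: [0.4906, -0.1852, 0.0548]
tcp_rot: [-90.0, -0.0, -94.9]
force: [0.8, -0.4, -0.1]
width: 0.503
```

Emit:
{"method": "arm_command", "body": {
  "rows": [
    [0, 0, 0, 0.01, 0],
    [0, 0, 0, 0.03, 0],
    [0, 0, 0, 0.05, 0],
    [0, 0, 0, 0.06, 0],
    [0, 0, 0, 0.03, 0],
    [0, -0.03, -0.05, 0, 0],
    [0, -0.03, -0.06, 0, 0],
    [0, -0.03, -0.06, 0, 0],
    [0, -0.03, -0.06, 0, 0],
    [0, 0, -0.06, 0, 0],
    [0, 0, 0, 0, 0]
  ]
}}

```text
time_s: 20.18
ee_pos: [0.3759, -0.4665, 0.2347]
tcp_rot: [-90.0, -0.1, -95.1]
force: [0.1, 0.8, -0.4]
width: 0.504
```

Run:
```python
from rig import *
from h import *
s=state(); print(s['ee_pos'],s['force'],s['width'],s['time_s'])
out=np.zeros((600,800,3),np.uint8)
a=crop(read_camera('top'),150,165,200,110,4);out[:a.shape[0]//4*3]=0
a=cv2.resize(a,(560,308));out[:308,:560]=a
b=crop(read_camera('scene'),155,110,150,145,4)
out[308:600,:]=0
b=cv2.resize(b,(302,292));out[308:600,:302]=b
c=crop(read_camera('scene'),166,180,70,48,6);out[308:596,310:730]=c
cv2.imwrite('pics/k.png',np.clip(out*1.2,0,255).astype(np.uint8))
```

```text
[ 0.37586395 -0.4664644   0.23472601] [ 0.14780461  0.78823531 -0.37076945] 0.5035295623340736 20.175
```

View pics/k.png

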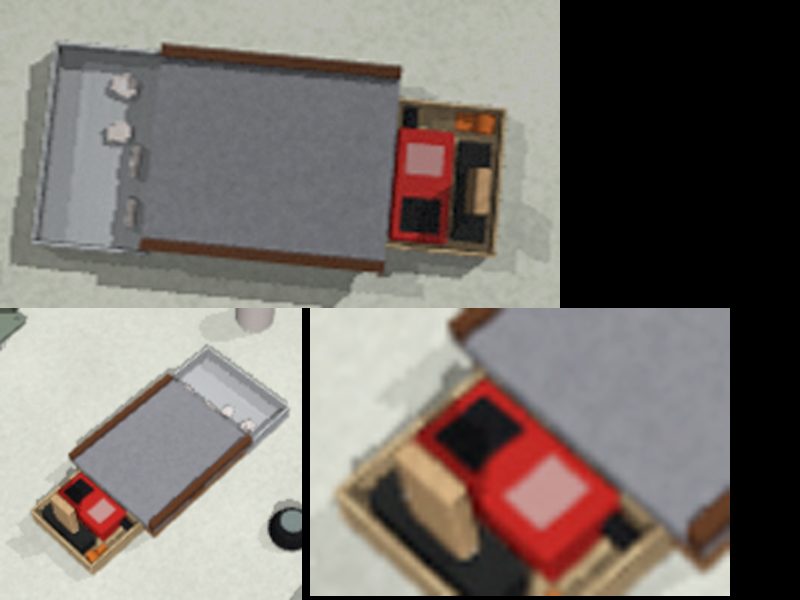

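Scraper upright in the gap between radio, whistle and wall; four shards in the tray (122,85; 118,132; 137,160; 132,212); board bare. Handing in.

```bash
python3 -c "
from rig import *
print(close_job())"
```

```text
the job is handed in; nothing more can be done
None
```

The four shards are in the metal tray and the scraper is standing upright in the free gap in the box. I handed the job in at about 20 s of the 61 s allowed.

- **Wiping:** I gripped the scraper by its wooden grip and set its foot on the board with about 4–8 N. Two passes toward the open end pushed all four shards into the tray, and the gripper never touched them.
- **Stowing:** I lowered the scraper until its foot touched the box floor at the expected height, with about 6 N of contact force. Then I opened the fingers and moved the arm clear.
- **Last checks:** The final pictures from both cameras show the board bare and the scraper upright between the radio, the whistle and the wall. The radio and whistle look undisturbed. The top camera shows all four shards in the tray.
- **Less certain:** Two of the shards lie in shadow next to the board edge and may be leaning on the tray's near wall. I did not re-measure the mug, shackle, torch and compass at the end; the arm stayed well clear of them.
- **Disagreement:** The two cameras differed by about 1–1.5 pixels (about 5 mm) on where the board and the box rim are. I went by the top view, and the contact height and free descent agreed with it.

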